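Mount a ring transformer on its chassis bolt

ROBOT

A 6-joint arm with a two-finger parallel gripper is mounted at the origin on a cart in front of the work surface, level with it; the furniture and walls round the work are solid. World frame = base frame: x ahead of the robot, y to its left, z up, the work surface at z = 0. Lengths are in m, angles in rad, forces in N, time in s.
With the tool pointing down it reaches from about 0.25 to 0.775 m from the base axis. Payload 4 kg.
Tool frame: the origin (TCP) lies at the centre of the arm's flange, where the gripper is bolted on; the fingertips stand 199 mm ahead of it and the grasp point (between the pads) lies 180 mm ahead of it; z points along the fingers, y is the line along which they close (so a half turn about z gives the same grasp; the last joint's range is limited). The gripper opens to 94 mm and grips with 3 to 60 N. Pads are 16 mm wide; open, the fingers measure 119 mm over their backs; the gripper's body (75 mm by 177 mm) begins 78 mm behind the grasp point.
Start: joints at [-1.433, 0.087, 1.371, -0, 1.684, -0.103], TCP at [0.131, -0.534, 0.405] pointing down, gripper open.
Joint ranges: [-3.1, 3.1], [-0.76, 2.03], [0.27, 2.55], [-1.08, 4.22], [0.17, 2.65], [-2.57, 2.57]. Speed limits (rad/s): [2.79, 2.79, 3.14, 3.14, 3.14, 3.14].

INTERFACE

Orientations are given as [roll, pitch, yaw] about the fixed x, y, z axes, in that order (R = Rz(yaw) Ry(pitch) Rx(roll)).
In Python, from bench import robot, eyes, models gives the robot as it stands.
- The arm moves only by the tool step_arm, never from a script. Its argument "commands" is a list that holds one entry, the list of rows, each a list of 7 numbers: the shift along the tool's x, y, z in mm, then the turn, a rotation vector about the tool's x, y, z in rad, then the finger opening in mm, from 0 to 94. In form: [[[tx, ty, tz, wx, wy, wz, gripper], ...]]. A call has 1 to 20 rows; each row shifts and turns the commanded pose from where the row before left it, along the tool's axes as they then stand; what a row does not reach is not made up. A row lasts 1/8 s, in which the tool goes at most 62.5 mm and 10.7 degrees, less where a joint would pass 70% of its speed; a pose out of reach is approached as far as the arm can. A call is refused whole if a number of a shift passes 62.5 or a number of a turn 0.188, either way. A call with a gripper value outside its range is refused whole. The fingers move at their own pace and stop on an object; the grip force is fixed at half the most. Time passes only in rows, so rows that do not move let the fingers close. It gives the time, the measured TCP pose, the force, the opening and the grip force at its end, in the units of the state.
- robot.get_obs(): the state, without advancing time (a new reading comes with each control period).
- eyes.snapshot(name): name is "scene" or "top" or "wrist"; returns a dict with "color" (384x512x3 uint8, red, green, blue), "camera_matrix" (3x3 intrinsics, pixels), "eye" and "rotation" of the camera in the world; the wrist camera has in their place "tool_from_camera" (4x4, takes a point from camera to tool coordinates, whose origin is the TCP and whose axes are the flange's). Camera axes: x right, y up, looking along -z (the intrinsics and any distortion apply to the point x, -y, -z); pixel columns grow to the right and rows downward; lengths in m; the calibration is good to about 2 mm. A picture is of the moment at which its call begins: read the wrist's pose just before it. There is no depth.
- robot.close_job(): hands the job in; it is judged then, once.
Trained networks look in a picture, given as the dict that the camera call returned (one of the last four; its "shot" number tells which), for a name from the list of things; names that differ only in an ending like _2 or _b are one class to them, and where a whole thing is asked for, a point or a joint stands for the part that bears it (a point fixed in the world has none). Each returns a list of dicts, best first, with "confidence" (0 to 1); they miss things now and then, are a little off and sometimes report something else, mostly with a low value. They report only what shows in the picture. A call takes as long as a camera call. They do not tell look-alikes from the thing itself.
- models.masks_of(picture, query): "mask" (384x512 bool, what is visible of it) and "xy" ([column, row] in pixels, amid what is visible of it).
- models.tip_of(picture, query): "xy" ([column, row] in pixels: a listed point, or the origin of a listed thing).
The state is a dict: "time": time; "joint_positions": joint angles; "qvel": joint speeds; "joint_torque": joint torques, N m; "tool_pos": TCP position; "ee_rot": TCP orientation; "wrist_force": force on the tool from outside, world axes, zero at the start; "wrist_torque": the same for the moment, N m; "width": finger opening in m; "finger_force": force on a finger pad.
Only numpy, scipy, OpenCV 4.12 (cv2) and the standard library are available. Lean on these libraries where they do the work, as an engineer would, in place of code of your own. Each camera call takes 0.05 s, during which the arm holds its last target. There are 200 camera calls.

TASK

Mount the black ring-shaped transformer on the upright bolt of the bare metal chassis plate: thread the transformer over the bolt first and lower it, without dropping it, until it lies flat on the rubber pad; then thread the broad steel washer over the same bolt so that it lies flat on top of the transformer, and let go. Leave the small steel washer where it lies.

Things in the scene. Friction and masses are not known exactly. Their poses are not given: they have to be found in the camera images.
- pad_centre (a point): Centre of the top of the rubber pad (44 mm wide) fitted round the bolt on the fixed chassis plate; 11 mm above the bench, on the bolt's axis. z up, x, y along the plate's sides. Bolt: 10 mm thick, straight for 30 mm above here, then tapered to a 4 mm tip at 38 mm. Plate 100 (x) by 140 (y) mm, top 8 mm above the bench, centre 20 mm from the bolt towards +y; 5 mm high terminal strip 77 mm towards +y.
- transformer: Potted toroidal transformer, a loose black plastic ring (thin grey seams, brass dots on top) lying flat on the bench: 48 mm outside, 24 mm hole right through, 22 mm high, about 0.15 kg. Origin: centre of its underside; z up along the hole. Its angle about z does not matter.
- broad_washer: Broad steel washer, loose, lying flat on the bench: 46 mm outside, 20 mm hole, 8 mm thick, about 0.06 kg. Origin: centre of its underside; z up along the hole. Both faces are alike and its angle about z does not matter. Seated on the mounted transformer, its underside is 22 mm above the pad.
- small_washer: Small steel washer, a bystander lying flat on the bench: 28 mm outside, 14 mm hole, 6 mm thick. Origin: centre of its underside; z up. It is not used. A loose roll of amber film tape (56 mm across, 15 mm high) also lies near; the four loose things lie at least 0.1 m apart.
There are look-alikes about, which are no part of the job. Leave any turquoise or yellow look-alike of the broad_washer alone.

How it is judged:
On the way, in this order (a step that is already met when the one before it is completed fails the run):
1. the transformer lies flat on the rubber pad, round the bolt (horizontal distance between transformer and pad_centre below 0.011 m and z of transformer in the frame of pad_centre between -0.003 and 0.003 m and angle between transformer's own z axis and vertical below 0.09 rad), for 0.2 s.
2. the broad washer lies flat on the transformer, round the bolt (all of step 1 and horizontal distance between broad_washer and pad_centre below 0.011 m and z of broad_washer in the frame of pad_centre between 0.019 and 0.0255 m and angle between broad_washer's own z axis and vertical below 0.14 rad), for 0.2 s.
At the end, for the whole second after the job is handed in: The transformer lies round the bolt on the pad (centre within 11 mm of the axis, underside within 3 mm of the pad, level within 5 degrees); on it, round the bolt, lies the broad washer (within 11 mm, underside 19 to 25.5 mm above the pad, level within 8 degrees); both at rest (all of step 2 and linear speed of each of transformer, broad_washer below 0.02 m/s); the robot touches nothing.
It fails at once if the small washer is moved by more than 30 mm (distance of small_washer from where it was at the start of the episode above 0.03 m).
It fails at once if the transformer is dropped onto the plate (faster than 0.6 m/s over the pad, below the bolt's tip) (horizontal distance between transformer and pad_centre below 0.04 m and z of transformer in the frame of pad_centre below 0.038 m and linear speed of transformer above 0.6 m/s).
It also fails if it takes over 48 s, if anything falls off the work surface, if the arm or the gripper's body presses on something with over 40 N, if the wrist force passes 120 N, or if a joint passes its speed limit or range.

## Working session

There is one attempt and no reset: what is moved stays moved. The work goes in short steps, Python scripts to look and compute and a tool call to move; the robot and the scene stay as the last step left them, time stands still between calls to the robot, and variables do not carry over. Pictures are saved under pics/ and viewed, at most 10 in all, crops included, and the job is handed in when it is done.

Besides the shell and the picture viewer there is one more tool, called in YAML: its name, and indented under it one key for each argument. step_arm: Moves the arm, as the interface text tells. Its arguments: {"type":"object","properties":{"commands":{"type":"array"}},"required":["commands"]}

```bash
mkdir -p pics; cat > h.py <<'E'
import numpy as np, cv2
from bench import robot, eyes, models
from scipy.spatial.transform import Rotation as R
def cam(p, obs=None):
    if 'eye' in p: return np.array(p['eye']), np.array(p['rotation'])
    T=np.eye(4); T[:3,:3]=R.from_euler('xyz',obs['ee_rot']).as_matrix(); T[:3,3]=obs['tool_pos']
    M=T@np.array(p['tool_from_camera']); return M[:3,3],M[:3,:3]
def ray(p,xy,z,obs=None):
    e,r=cam(p,obs); K=np.array(p['camera_matrix'])
    d=np.linalg.solve(K,[xy[0],xy[1],1.]); d=r@np.array([d[0],-d[1],-d[2]])
    return e+d*(z-e[2])/d[2]
def proj(p,X,obs=None):
    e,r=cam(p,obs); c=r.T@(np.array(X)-e); q=np.array(p['camera_matrix'])@[c[0],-c[1],-c[2]]; return q[:2]/q[2]
def save(p,n): cv2.imwrite('pics/'+n,p['color'][:,:,::-1])
E
python3 - <<'E'
from h import *
print(robot.get_obs())
ps=[]
for n in('scene','top'):
    p=eyes.snapshot(n); ps.append(p['color']); print(n,[k for k in p],p['eye'])
    for q,z in(('pad_centre',.011),('transformer',0.022),('broad_washer',.008),('small_washer',.006)):
        for m in (models.tip_of(p,q)[:3]): print(q,'tip',np.round(m['xy']),round(m['confidence'],2),ray(p,m['xy'],.011 if q=='pad_centre' else 0).round(3))
        if q!='pad_centre':
          for m in models.masks_of(p,q)[:4]: print(q,'mask',np.round(m['xy']),round(m['confidence'],2),m['mask'].sum(),ray(p,m['xy'],z).round(3))
cv2.imwrite('pics/a.png',cv2.resize(np.vstack([x[:,:,::-1] for x in ps]),(400,600)) if 0 else ps[0][:,:,::-1]); cv2.imwrite('pics/b.png',ps[1][:,:,::-1])
E
```

```text
{'time': 0.0, 'joint_positions': array([-1.43311597e+00,  8.79634358e-02,  1.37223154e+00,  2.29694251e-06,
        1.68358956e+00, -1.03117438e-01]), 'qvel': array([ 2.94471389e-04, -9.72018636e-05,  8.37542155e-05,  1.01829917e-03,
        9.49909432e-04, -5.49536768e-04]), 'joint_torque': array([-3.34565848e-04, -3.40188289e+01, -3.02427399e+01,  7.18614995e-02,
        3.31228820e-02, -1.74523993e-04]), 'tool_pos': array([ 0.13113459, -0.53402962,  0.40351061]), 'ee_rot': array([-3.13941264e+00, -2.27892039e-04,  2.40797798e-01]), 'wrist_force': array([0.33670145, 0.35577594, 0.30314746]), 'wrist_torque': array([-0.02943202, -0.04819973, -0.03482168]), 'finger_force': 0.0, 'width': 0.09377966392044781}
scene ['color', 'camera_matrix', 'eye', 'rotation', 'shot'] [0.1380572  0.44075557 0.68351969]Traceback (most recent call last):
  File "<stdin>", line 7, in <module>
  File "h.py", line 11, in ray
    return e+d*(z-e[2])/d[2]
                        ~^^^
IndexError: invalid index to scalar variable.
```

```bash
python3 - <<'E'
from h import *
p=eyes.snapshot('scene'); print(p['rotation'],p['camera_matrix']);save(p,'a.png')
p=eyes.snapshot('top'); print(p['rotation'],p['eye']);save(p,'b.png')
p=eyes.snapshot('wrist'); print({k:v for k,v in p.items() if k!='color'})
E
```

```text
[ 0.7980254  -0.02101898 -2.44464039] [[362.8156146    0.         256.27515264]
 [  0.         362.8156146  188.90717223]
 [  0.           0.           1.        ]]
[ 2.11478625e-01  3.92096150e-04 -1.64501658e+00] [ 0.27913415 -0.04829234  1.19469939]
{'camera_matrix': array([[324.47195416,   0.        , 251.51257753],
       [  0.        , 324.47195416, 192.45953598],
       [  0.        ,   0.        ,   1.        ]]), 'tool_from_camera': array([[ 6.83111060e-04,  9.63815232e-01,  2.66570313e-01,
         7.80426307e-02],
       [ 9.99999500e-01, -4.63779448e-04, -8.85743879e-04,
        -2.84678240e-04],
       [-7.30063610e-04,  2.66570784e-01, -9.63815067e-01,
         1.93334030e-02],
       [ 0.00000000e+00,  0.00000000e+00,  0.00000000e+00,
         1.00000000e+00]]), 'shot': 4}
```

View pics/b.png

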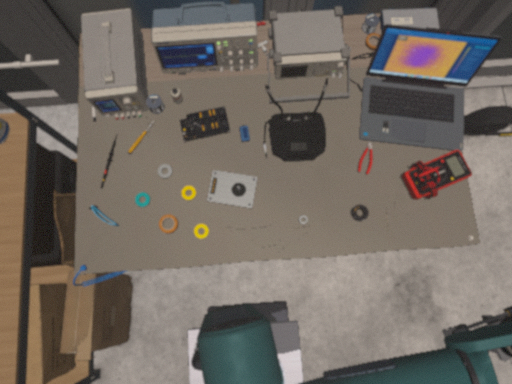

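View pics/a.png

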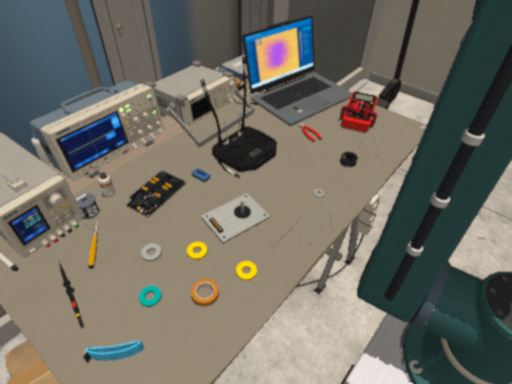

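The top picture shows the transformer (360,212), the chassis bolt (238,189), the small washer (304,219), the tape (169,224), and three kinds of ring near the broad washer's size: grey (165,171), turquoise (143,200) and yellow (189,192), (201,231). The grey one is the steel washer.

```bash
sed -i "s/return np.array(p\['eye'\]), np.array(p\['rotation'\])/return np.array(p['eye']), R.from_euler('xyz',p['rotation']).as_matrix()/" h.py
python3 - <<'E'
from h import *
cs=[]
for n in('scene','top'):
    p=eyes.snapshot(n); print(n)
    for q,z in(('pad_centre',.011),('transformer',0.022),('broad_washer',.008),('small_washer',.006)):
        for m in (models.tip_of(p,q)[:5]): print(q,'tip',np.round(m['xy']),round(m['confidence'],2),ray(p,m['xy'],.011 if q=='pad_centre' else 0).round(3))
        if q!='pad_centre':
          for m in models.masks_of(p,q)[:5]: print(q,'mask',np.round(m['xy']),round(m['confidence'],2),m['mask'].sum(),ray(p,m['xy'],z).round(3))
    c=p['color'][:,:,::-1]
    c=c[220:320,100:280] if n=='scene' else c[150:250,120:300]
    cs.append(cv2.resize(c,None,fx=3,fy=3,interpolation=cv2.INTER_CUBIC))
cv2.imwrite('pics/c.png',np.vstack(cs))
E
```

```text
scene
pad_centre tip [244. 210.] 0.65 [ 0.544 -0.02   0.011]
transformer tip [347. 160.] 0.75 [ 0.454 -0.379  0.   ]
transformer mask [351. 156.] 0.8 210 [ 0.442 -0.374  0.022]
broad_washer tip [148. 296.] 0.7 [0.541 0.283 0.   ]
broad_washer tip [244. 275.] 0.62 [ 0.425  0.116 -0.   ]
broad_washer tip [197. 251.] 0.57 [0.548 0.14  0.   ]
broad_washer tip [153. 251.] 0.55 [0.625 0.205 0.   ]
broad_washer mask [150. 294.] 0.78 382 [0.538 0.28  0.008]
broad_washer mask [154. 254.] 0.76 265 [0.609 0.211 0.008]
broad_washer mask [198. 251.] 0.64 230 [0.542 0.14  0.008]
broad_washer mask [245. 269.] 0.59 301 [0.43  0.108 0.008]
small_washer tip [318. 196.] 0.56 [ 0.438 -0.194  0.   ]
small_washer mask [319. 195.] 0.53 54 [ 0.435 -0.193  0.006]
top
transformer tip [359. 212.] 0.52 [ 0.452 -0.376  0.   ]
transformer mask [357. 213.] 0.76 221 [ 0.447 -0.364  0.022]
broad_washer tip [198. 231.] 0.62 [0.432 0.116 0.   ]
broad_washer tip [165. 170.] 0.61 [0.629 0.21  0.   ]
broad_washer tip [145. 205.] 0.54 [0.522 0.274 0.   ]
broad_washer tip [186. 195.] 0.44 [0.544 0.146 0.   ]
broad_washer mask [162. 169.] 0.65 109 [0.631 0.218 0.008]
broad_washer mask [185. 196.] 0.56 134 [0.541 0.149 0.008]
small_washer tip [300. 216.] 0.56 [ 0.453 -0.197  0.   ]
small_washer mask [299. 218.] 0.36 64 [ 0.446 -0.191  0.006]
```

View pics/c.png

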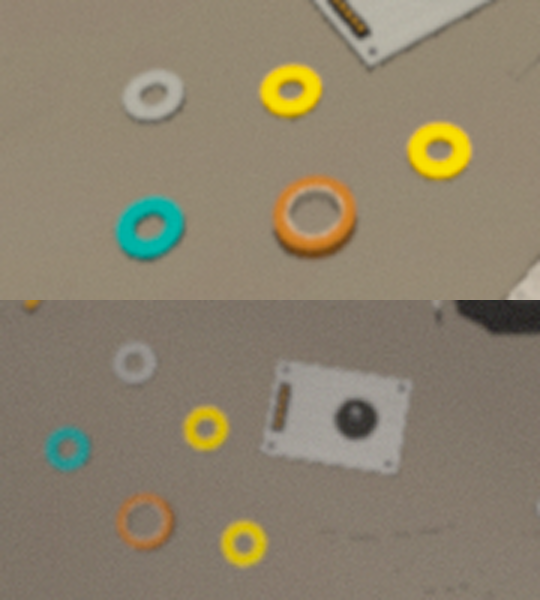

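The crop confirms it: the grey ring, at (165,171) in the top view, is the steel broad washer, at about (0.622, 0.209). The transformer is at about (0.45, -0.376) and the pad at about (0.544, -0.02). I'm moving above the transformer.

step_arm:
  commands:
    - [[50, -11, 10, 0, 0, 0, 94], [50, -11, 10, 0, 0, 0, 94], [50, -11, 10, 0, 0, 0, 94], [50, -11, 10, 0, 0, 0, 94], [50, -11, 10, 0, 0, 0, 94], [50, -11, 10, 0, 0, 0, 94], [47, -11, 13, 0, 0, 0, 94], [0, 0, 0, 0, 0, 0, 94], [0, 0, 0, 0, 0, 0, 94]]

```text
time: 2.17
tool_pos: [0.4496, -0.3767, 0.3317]
ee_rot: [3.141, 0.001, 0.241]
wrist_force: [-0.4, -0.2, -0.4]
width: 0.0943
finger_force: 0.0
```

```bash
cat > look.py <<'E'
import sys
from h import *
q,zt,out=sys.argv[1],float(sys.argv[2]),sys.argv[3]
o=robot.get_obs(); p=eyes.snapshot('wrist'); save(p,out)
print('tcp',o['tool_pos'].round(4),o['ee_rot'].round(4),'t',o['time'],'w',o['width'])
Rt=R.from_euler('xyz',o['ee_rot']).as_matrix()
def rep(l,xy,z):
    X=ray(p,xy,z,o); print(l,np.round(xy,1),X.round(4),'tool mm',(1000*Rt.T@(X-o['tool_pos'])).round(1))
for m in models.tip_of(p,q)[:2]: rep('tip %.2f'%m['confidence'],m['xy'],.011 if q=='pad_centre' else 0)
if q!='pad_centre':
  for m in models.masks_of(p,q)[:2]:
    c=max(cv2.findContours(m['mask'].astype(np.uint8),0,1)[0],key=cv2.contourArea)
    P=np.array([ray(p,a[0],zt,o)[:2] for a in c],np.float32); (x,y),r=cv2.minEnclosingCircle(P)
    rep('mask %.2f r%.4f'%(m['confidence'],r),proj(p,[x,y,zt],o),zt)
E
python3 look.py transformer .022 w1.png
```

```text
tcp [ 0.4496 -0.3767  0.3317] [3.1413e+00 7.0000e-04 2.4110e-01] t 2.175 w 0.09428253206965025
tip 0.94 [247.7 182.8] [ 0.45   -0.3728  0.    ] tool mm [  1.6  -3.8 331.7]
mask 0.71 r0.0254 [247.8 188.3] [ 0.4502 -0.3731  0.022 ] tool mm [  1.7  -3.5 309.7]
```

View pics/w1.png

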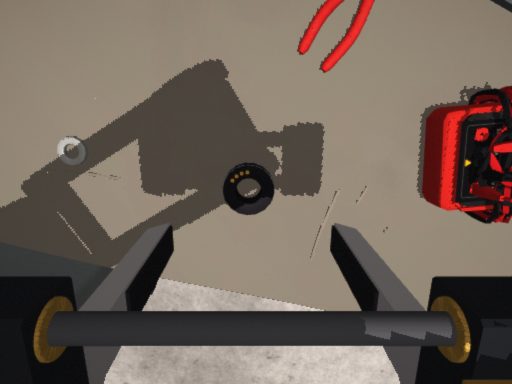

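The wrist view shows the transformer at (248,188) with clear space for both fingers. I'll shift by (1.5, -3.5) mm, go down 129 mm and grip.

step_arm:
  commands:
    - [[1.5, -3.5, 40, 0, 0, 0, 94], [0, 0, 40, 0, 0, 0, 94], [0, 0, 30, 0, 0, 0, 94], [0, 0, 12, 0, 0, 0, 94], [0, 0, 7, 0, 0, 0, 94], [0, 0, 0, 0, 0, 0, 94], [0, 0, 0, 0, 0, 0, 40], [0, 0, 0, 0, 0, 0, 40], [0, 0, 0, 0, 0, 0, 40], [0, 0, 0, 0, 0, 0, 40], [0, 0, 0, 0, 0, 0, 40]]

```text
time: 3.7
tool_pos: [0.4504, -0.3729, 0.2027]
ee_rot: [3.141, -0.0, 0.241]
wrist_force: [0.6, -1.4, 0.9]
width: 0.0482
finger_force: 30.1
```

step_arm:
  commands:
    - [[0, 0, -20, 0, 0, 0, 40], [0, 0, -40, 0, 0, 0, 40], [0, 0, -40, 0, 0, 0, 40], [12, -32, -20, 0, 0, 0, 40], [12, -36, 0, 0, 0, 0, 40], [13, -36, 0, 0, 0, 0, 40], [13, -36, 0, 0, 0, 0, 40], [13, -36, 0, 0, 0, 0, 40], [13, -36, 0, 0, 0, 0, 40], [13, -36, 0, 0, 0, 0, 40], [13, -36, 0, 0, 0, 0, 40], [13, -36, 0, 0, 0, 0, 40], [0, 0, 0, 0, 0, 0, 40], [0, 0, 0, 0, 0, 0, 40]]

```text
time: 5.45
tool_pos: [0.4856, -0.0349, 0.3222]
ee_rot: [3.141, 0.001, 0.241]
wrist_force: [-0.4, -0.2, -1.6]
width: 0.0477
finger_force: 30.0
```

```bash
python3 look.py pad_centre .011 w2.png; python3 look.py transformer .142 w2b.png
```

```text
tcp [ 0.4856 -0.0349  0.3222] [3.1412e+00 1.1000e-03 2.4110e-01] t 5.45 w 0.04772410172628151
tip 0.60 [243.1 118.4] [ 0.5465 -0.0124  0.011 ] tool mm [ 64.8  -7.4 311.2]
tcp [ 0.4857 -0.0355  0.3224] [3.1413e+00 6.0000e-04 2.3960e-01] t 5.55 w 0.047637687224794015
tip 0.70 [248.  242.3] [ 0.4282 -0.046   0.    ] tool mm [-58.1  -3.5 322.4]
tip 0.59 [242.  121.8] [ 0.543  -0.0126  0.    ] tool mm [ 61.2  -8.7 322.4]
mask 0.93 r0.0264 [250.6 250.2] [ 0.4865 -0.0347  0.142 ] tool mm [  1.   -0.6 180.4]
```

View pics/w2.png

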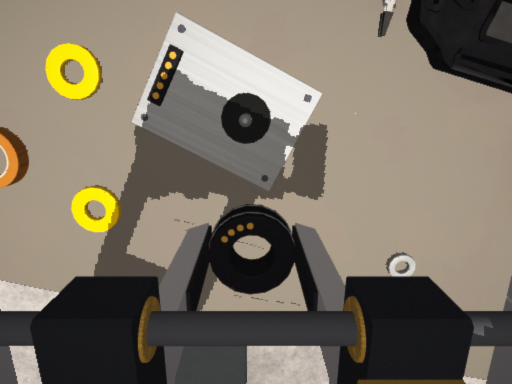

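The pad disc is at about (246,118) and the bolt tip at about (245,120). I'll fit the disc, since the network's point is a few mm off it.

```bash
python3 - <<'E'
from h import *
o=robot.get_obs(); p=eyes.snapshot('wrist'); g=cv2.cvtColor(p['color'],cv2.COLOR_RGB2GRAY)
Rt=R.from_euler('xyz',o['ee_rot']).as_matrix()
roi=(g[80:160,205:290]<48).astype(np.uint8)
c=max(cv2.findContours(roi,0,1)[0],key=cv2.contourArea); (x,y),r=cv2.minEnclosingCircle(c); print(x+205,y+80,r)
b=cv2.boundingRect(c); print(b)
for l,xy,z in(('pad',(x+205,y+80),.011),('boltA',(245,120),.049)):
    X=ray(p,xy,z,o); print(l,X.round(4),(1000*Rt.T@(X-o['tool_pos'])).round(1))
cv2.imwrite('pics/w3.png',cv2.resize(p['color'][80:160,205:290,::-1],None,fx=6,fy=6,interpolation=0))
E
```

```text
244.5581398010254 118.39534759521484 24.750064849853516
(16, 14, 49, 50)
pad [ 0.5471 -0.0143  0.011 ] [ 64.8  -6.2 311.5]
boltA [ 0.5479 -0.0152  0.049 ] [ 65.3  -5.1 273.5]
```

View pics/w3.png

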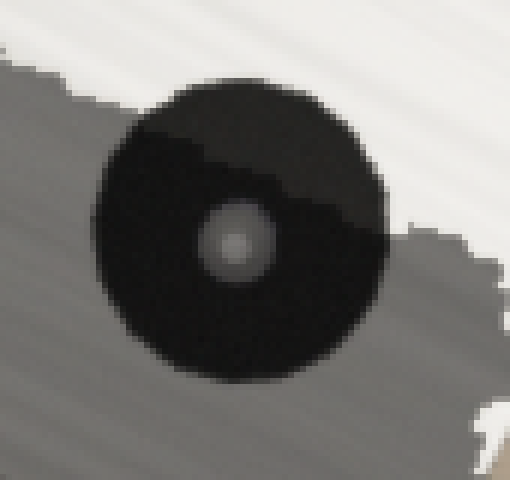

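The pad and bolt measurements agree at (0.5475, -0.0147). I'll shift by (64, -5.5) mm, lower the transformer over the bolt and stop about 3 mm above the pad.

step_arm:
  commands:
    - [[16, -1.5, 0, 0, 0, 0, 40], [16, -1, 0, 0, 0, 0, 40], [16, -1.5, 0, 0, 0, 0, 40], [16, -1.5, 0, 0, 0, 0, 40], [0, 0, 0, 0, 0, 0, 40], [0, 0, 25, 0, 0, 0, 40], [0, 0, 30, 0, 0, 0, 40], [0, 0, 20, 0, 0, 0, 40], [0, 0, 15, 0, 0, 0, 40], [0, 0, 10, 0, 0, 0, 40], [0, 0, 5, 0, 0, 0, 40], [0, 0, 0, 0, 0, 0, 40], [0, 0, 0, 0, 0, 0, 40]]

```text
time: 7.38
tool_pos: [0.547, -0.0141, 0.2185]
ee_rot: [3.141, -0.001, 0.241]
wrist_force: [-0.5, 0.0, -1.3]
width: 0.0478
finger_force: 30.0
```

step_arm:
  commands:
    - [[0, 0, 2, 0, 0, 0, 40], [0, 0, 2, 0, 0, 0, 40], [0, 0, 0.5, 0, 0, 0, 40], [0, 0, 0, 0, 0, 0, 40]]

```text
time: 7.88
tool_pos: [0.5467, -0.0141, 0.2137]
ee_rot: [3.141, -0.001, 0.241]
wrist_force: [-0.6, -0.4, 2.0]
width: 0.0475
finger_force: 30.0
```

The pad is touched. I'll release, rise and check.

step_arm:
  commands:
    - [[0, 0, 0, 0, 0, 0, 75], [0, 0, 0, 0, 0, 0, 75], [0, 0, 0, 0, 0, 0, 75], [0, 0, 0, 0, 0, 0, 75], [0, 0, -10, 0, 0, 0, 75], [0, 0, -30, 0, 0, 0, 75], [0, 0, -40, 0, 0, 0, 75], [0, 0, -40, 0, 0, 0, 94], [0, 0, 0, 0, 0, 0, 94], [0, 0, 0, 0, 0, 0, 94]]

```text
time: 9.12
tool_pos: [0.5464, -0.014, 0.3327]
ee_rot: [-3.141, 0.001, 0.241]
wrist_force: [-0.5, 0.6, 0.4]
width: 0.0935
finger_force: 0.0
```

```bash
python3 look.py transformer .033 w4.png
```

```text
tcp [ 0.5464 -0.014   0.3327] [-3.1415e+00  7.0000e-04  2.4080e-01] t 9.125 w 0.09354457587312555
tip 0.75 [250.5 189.1] [ 0.5409 -0.0143  0.    ] tool mm [ -5.1  -1.  332.7]
mask 0.90 r0.0255 [251.  192.7] [ 0.5463 -0.0135  0.033 ] tool mm [  0.3  -0.5 299.7]
```

View pics/w4.png

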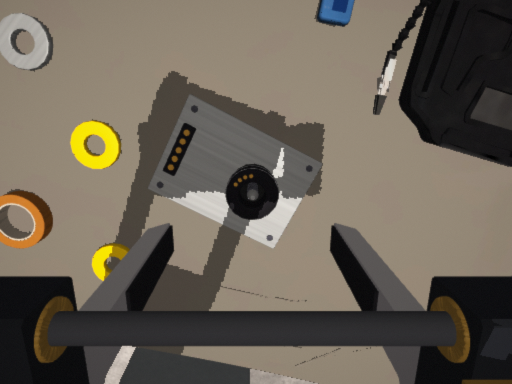

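step_arm:
  commands:
    - [[25, -40, 0, 0, 0, 0, 94], [25, -40, 0, 0, 0, 0, 94], [25, -40, 0, 0, 0, 0, 94], [25, -40, 0, 0, 0, 0, 94], [25, -38, 0, 0, 0, 0, 94], [0, 0, 0, 0, 0, 0, 94], [0, 0, 0, 0, 0, 0, 94]]

```text
time: 10.15
tool_pos: [0.6206, 0.2077, 0.3317]
ee_rot: [3.141, 0.003, 0.241]
wrist_force: [-1.1, -0.4, 0.6]
width: 0.0938
finger_force: 0.0
```

```bash
python3 look.py broad_washer .008 w5.png
```

```text
tcp [0.6206 0.2077 0.3317] [3.1408e+00 2.8000e-03 2.4080e-01] t 10.15 w 0.09376761746497207
tip 0.82 [165.  241.5] [ 0.5386  0.2801 -0.    ] tool mm [-61.5 -90.1 331.8]
tip 0.80 [297.7 359.6] [0.4278 0.1044 0.    ] tool mm [-210.9   54.1  332.3]
mask 0.94 r0.0240 [298.1 264. ] [0.5505 0.1404 0.008 ] tool mm [-83.2  48.4 324. ]
mask 0.83 r0.0251 [296.8 362.2] [0.431  0.1076 0.008 ] tool mm [-207.1   51.7  324.3]
```

View pics/w5.png

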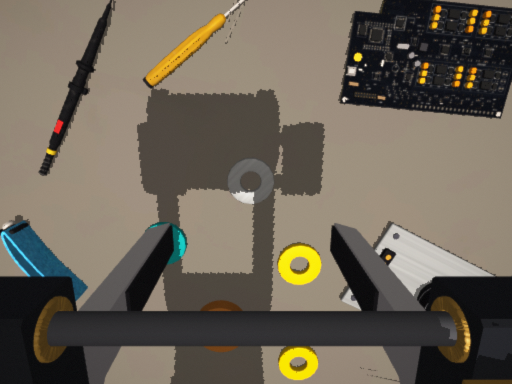

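The transformer is seated round the bolt (ring (251,193), bolt tip (252,194)). The steel washer is the grey ring at (250,181), directly below the gripper. The turquoise ring at (165,242) and the yellow rings are clear of the fingers' path.

```bash
python3 - <<'E'
from h import *
o=robot.get_obs(); p=eyes.snapshot('wrist'); Rt=R.from_euler('xyz',o['ee_rot']).as_matrix()
for f in('masks_of','tip_of'):
  for m in getattr(models,f)(p,'broad_washer'):
    if np.hypot(*(np.array(m['xy'])-[250,181]))<20: X=ray(p,m['xy'],.006,o);print(f,m['xy'],X,1000*Rt.T@(X-o['tool_pos']))
X=ray(p,(250,181),.007,o);print(X,1000*Rt.T@(X-o['tool_pos']))
E
```

```text
masks_of [246.1, 191.5] [0.61331314 0.21027949 0.006     ] [ -6.06948069  -5.32233111 326.97746513]
tip_of [249.1, 184.1] [0.62129632 0.20918059 0.006     ] [  1.42625149  -2.36382272 326.97357246]
[0.62476215 0.20911531 0.007     ] [  4.77731995  -1.47909628 325.97165831]
```

step_arm:
  commands:
    - [[4, -1.5, 40, 0, 0, 0, 94], [0, 0, 40, 0, 0, 0, 94], [0, 0, 30, 0, 0, 0, 94], [0, 0, 12, 0, 0, 0, 94], [0, 0, 8, 0, 0, 0, 94], [0, 0, 0, 0, 0, 0, 94], [0, 0, 0, 0, 0, 0, 38], [0, 0, 0, 0, 0, 0, 38], [0, 0, 0, 0, 0, 0, 38], [0, 0, 0, 0, 0, 0, 38], [0, 0, 0, 0, 0, 0, 38]]

```text
time: 11.82
tool_pos: [0.6243, 0.2104, 0.2032]
ee_rot: [3.141, -0.0, 0.241]
wrist_force: [0.6, -0.5, -0.4]
width: 0.0475
finger_force: 0.3
```

step_arm:
  commands:
    - [[0, 0, 0, 0, 0, 0, 60], [0, 0, 1.7, 0, 0, 0, 60], [0, 0, 0, 0, 0, 0, 38], [0, 0, 0, 0, 0, 0, 38], [0, 0, 0, 0, 0, 0, 38], [0, 0, 0, 0, 0, 0, 38], [0, 0, 0, 0, 0, 0, 38]]

```text
time: 12.7
tool_pos: [0.6243, 0.2104, 0.2013]
ee_rot: [3.142, 0.0, 0.241]
wrist_force: [-0.4, -1.0, -0.5]
width: 0.0448
finger_force: 30.0
```

step_arm:
  commands:
    - [[0, 0, -20, 0, 0, 0, 38], [0, 0, -40, 0, 0, 0, 38], [0, 0, -40, 0, 0, 0, 38], [-24, 40, -20, 0, 0, 0, 38], [-26, 40, 0, 0, 0, 0, 38], [-26, 40, 0, 0, 0, 0, 38], [-26, 40, 0, 0, 0, 0, 38], [-26.5, 40, 0, 0, 0, 0, 38], [0, 0, 0, 0, 0, 0, 38], [0, 0, 0, 0, 0, 0, 38]]

```text
time: 13.95
tool_pos: [0.5474, -0.0143, 0.3229]
ee_rot: [3.141, -0.002, 0.24]
wrist_force: [-0.5, 0.0, -1.0]
width: 0.0447
finger_force: 30.0
```

```bash
python3 look.py broad_washer .126 w6.png
```

```text
tcp [ 0.5474 -0.0143  0.3229] [ 3.1414e+00 -2.3000e-03  2.4040e-01] t 13.95 w 0.04472236200986389
tip 0.97 [ 91.6 147.4] [0.5491 0.14   0.    ] tool mm [  37.7 -149.5  322.9]
tip 0.62 [252.3 239.1] [ 0.4951 -0.028   0.    ] tool mm [-54.8   0.8 322.7]
mask 0.98 r0.0143 [ 90.3 148.1] [0.5793 0.0845 0.126 ] tool mm [ 54.  -88.3 197. ]
mask 0.98 r0.0141 [109.9 268.9] [0.5087 0.0648 0.126 ] tool mm [-19.2 -86.  196.8]
```

View pics/w6.png

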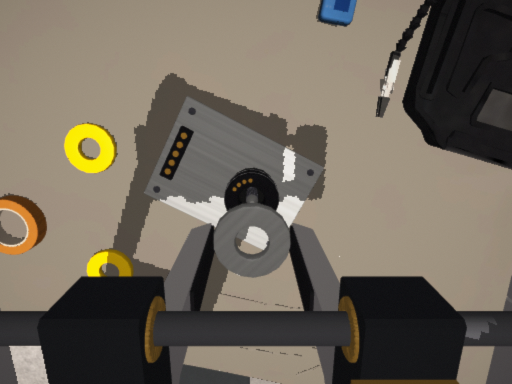

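The washer is held level at (252,240); I'm checking its centre in the grip.

```bash
python3 - <<'E'
from h import *
o=robot.get_obs(); p=eyes.snapshot('wrist'); Rt=R.from_euler('xyz',o['ee_rot']).as_matrix()
for m in models.masks_of(p,'broad_washer'):
    if np.hypot(*(np.array(m['xy'])-[252,240]))<25: 
        c=cv2.findContours(m['mask'].astype(np.uint8),0,1)[0]; (x,y),r=cv2.minEnclosingCircle(max(c,key=cv2.contourArea)); print('m',x,y,r)
for c in [(252,240),(252,237)]:
  X=ray(p,c,.1296,o);print(c,X,1000*Rt.T@(X-o['tool_pos']))
for q in [(0,0,.1933),(.023,0,.1933),(-.023,0,.1933),(0,.023,.1933)]: print(proj(p,o['tool_pos']+Rt@np.array(q),o))
E
```

```text
m 251.5 239.60345458984375 38.71025848388672
(252, 240) [ 0.54944792 -0.0130629   0.1296    ] [1.78395120e+00 1.76195116e-01 1.92271572e+02]
(252, 237) [ 0.55125713 -0.01261331  0.1296    ] [3.64817778e+00 1.74177242e-01 1.92272817e+02]
[251.68948668 242.11800583]
[251.72340576 204.34152525]
[251.65770486 277.51418095]
[291.28093766 242.13101646]
```

step_arm:
  commands:
    - [[-2, 1, 0, 0, 0, 0, 38], [0, 0, 25, 0, 0, 0, 38], [0, 0, 25, 0, 0, 0, 38], [0, 0, 15, 0, 0, 0, 38], [0, 0, 12, 0, 0, 0, 38], [0, 0, 7, 0, 0, 0, 38], [0, 0, 0, 0, 0, 0, 38], [0, 0, 0, 0, 0, 0, 38]]

```text
time: 15.2
tool_pos: [0.5458, -0.0159, 0.2383]
ee_rot: [3.141, -0.001, 0.241]
wrist_force: [0.5, 0.3, -1.6]
width: 0.0445
finger_force: 30.0
```

step_arm:
  commands:
    - [[0, 0, 2, 0, 0, 0, 38], [0, 0, 1.5, 0, 0, 0, 38], [0, 0, 0.5, 0, 0, 0, 38], [0, 0, 0, 0, 0, 0, 38]]

```text
time: 15.7
tool_pos: [0.5456, -0.0159, 0.2342]
ee_rot: [3.141, -0.001, 0.241]
wrist_force: [-2.1, -0.1, 3.3]
width: 0.0445
finger_force: 30.0
```

Contact: +3.3 N at the expected height. I'll release and rise.

step_arm:
  commands:
    - [[0, 0, 0, 0, 0, 0, 75], [0, 0, 0, 0, 0, 0, 75], [0, 0, 0, 0, 0, 0, 75], [0, 0, 0, 0, 0, 0, 75], [0, 0, -10, 0, 0, 0, 75], [0, 0, -30, 0, 0, 0, 75], [0, 0, -40, 0, 0, 0, 75], [0, 0, -20, 0, 0, 0, 94], [0, 0, 0, 0, 0, 0, 94], [0, 0, 0, 0, 0, 0, 94]]

```text
time: 16.95
tool_pos: [0.5452, -0.0158, 0.3326]
ee_rot: [-3.141, 0.001, 0.241]
wrist_force: [0.0, -0.1, -0.1]
width: 0.0943
finger_force: 0.0
```

```bash
python3 look.py broad_washer .041 w7.png; python3 - <<'E'
import cv2
a=cv2.imread('pics/w7.png'); cv2.imwrite('pics/w8.png',cv2.resize(a[110:270,170:340],None,fx=3,fy=3))
E
```

```text
tcp [ 0.5452 -0.0158  0.3326] [-3.1412e+00  1.3000e-03  2.4080e-01] t 16.95 w 0.0943363921194073
tip 0.89 [ 96.8 142.1] [0.5496 0.1384 0.    ] tool mm [  41.5 -148.6  332.6]
tip 0.87 [112.9 260.1] [0.4287 0.1074 0.    ] tool mm [ -83.3 -147.3  332.8]
mask 0.83 r0.0234 [252.4 194.3] [ 0.5461 -0.0163  0.041 ] tool mm [  1.1   0.7 291.6]
mask 0.77 r0.0211 [ 93.4 142.5] [0.5579 0.1234 0.041 ] tool mm [  45.9 -132.1  291.6]
```

View pics/w8.png

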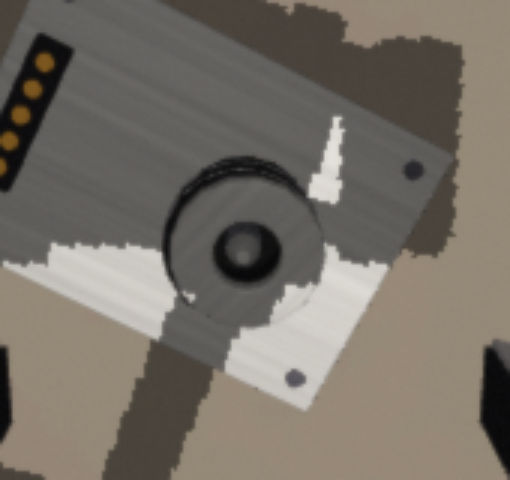

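The washer lies flat on the transformer round the bolt. Its fitted radius of 23.4 mm at z = 41 mm matches, and its centre is about 2 mm from the axis. The robot is clear, so I'm handing in.

```bash
python3 -c "
from bench import robot
print(robot.close_job())"
```

```text
the job is handed in; nothing more can be done
None
```

The transformer lies flat on the rubber pad round the bolt with the broad steel washer flat on top, and the robot has let go and is clear. I handed the job in at about 17 s; the hand-in reported no verdict, and I did not check the small washer at the end.

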